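Set up the fruit reaming station

ROBOT

A 6-joint arm with a two-finger parallel gripper is mounted at the origin on the work surface. World frame = base frame: x ahead of the robot, y to its left, z up, the work surface at z = 0. Lengths are in m, angles in rad, forces in N, time in s.
With the tool pointing down it reaches from about 0.25 to 0.775 m from the base axis. Payload 4 kg.
Tool frame: the origin (TCP) lies where the fingers leave the gripper's body, on its centre line; the fingertips stand 97 mm ahead of it and the grasp point (between the pads) lies 78 mm ahead of it; z points along the fingers, y is the line along which they close (so a half turn about z gives the same grasp; the last joint's range is limited). The gripper opens to 94 mm and grips with 3 to 60 N. Pads are 16 mm wide; open, the fingers measure 119 mm over their backs; the gripper's body (75 mm by 177 mm) begins 78 mm behind the grasp point.
Start: joints at [1.239, 0.087, 1.371, -0, 1.684, -0.103], TCP at [0.125, 0.536, 0.303] pointing down, gripper open.
Joint ranges: [-3.1, 3.1], [-0.76, 2.03], [0.27, 2.55], [-1.08, 4.22], [0.17, 2.65], [-2.57, 2.57]. Speed limits (rad/s): [2.79, 2.79, 3.14, 3.14, 3.14, 3.14].

INTERFACE

Orientations are given as a unit quaternion [w, x, y, z].
In Python, from plant import monitor, grab_frame, camera_params, bot, spotter gives the robot as it stands.
- The arm moves only by the tool send_rows, never from a script. Its argument "targets" is a list of rows, each an object of numbers: "tx", "ty", "tz": the shift along the tool's x, y, z in mm; "spin": the turn about the tool's z in rad; "claw": the finger opening in mm, from 0 to 94. In form: [{"tx": .., "ty": .., "tz": .., "spin": .., "claw": ..}, ...]. A call has 1 to 20 rows; each row is the pose to reach, as a shift and turn from the pose commanded when the call began, along the tool's axes at that moment; what a row does not reach only later rows make up. A row lasts 1/12 s, in which the tool goes at most 41.7 mm and 7.16 degrees, less where a joint would pass 70% of its speed; a pose out of reach is approached as far as the arm can. A call with a gripper value outside its range is refused whole. The fingers move at their own pace and stop on an object; the grip force is fixed at half the most. Time passes only in rows, so rows that repeat a pose let the fingers close. It gives the time, the measured TCP pose, the force, the opening and the grip force at its end, in the units of the state.
- monitor.get_state(): the state, without advancing time (a new reading comes with each control period).
- grab_frame(name): name is "scene" or "top"; returns (picture, depth): 420x560x3 uint8, blue, green, red; 420x560 float32, m along the optical axis (not along the pixel's ray), 0 where there is no reading.
- camera_params(name): a dict with "K" (3x3 intrinsics, pixels), "world_from_camera" (4x4, takes a point from camera to world coordinates). Camera axes: x right, y up, looking along -z (the intrinsics and any distortion apply to the point x, -y, -z); pixel columns grow to the right and rows downward; lengths in m; the calibration is good to about 2 mm. A picture is of the moment at which its call begins. camera_params takes no time and is no camera call.
- bot.finish_job(): hands the job in; it is judged then, once.
Trained networks look in the newest picture that a camera, given by its name, has taken for a name from the list of things; names that differ only in an ending like _2 or _b are one class to them, and where a whole thing is asked for, a point or a joint stands for the part that bears it (a point fixed in the world has none). Each returns a list of dicts, best first, with "p" (0 to 1); they miss things now and then, are a little off and sometimes report something else, mostly with a low value. They report only what shows in the picture. A call takes as long as a camera call. They do not tell look-alikes from the thing itself.
- spotter.regions_of(camera, target): "mask" (420x560 bool, what is visible of it) and "centre" ([column, row] in pixels, amid what is visible of it).
The state is a dict: "time": time; "joint_pos": joint angles; "qd": joint speeds; "joint_efforts": joint torques, N m; "ee_pos": TCP position; "orientation": TCP orientation; "ft_force": force on the tool from outside, world axes, zero at the start; "torque": the same for the moment, N m; "width": finger opening in m; "gripper_force": force on a finger pad.
Only numpy, scipy, OpenCV 4.12 (cv2) and the standard library are available. Lean on these libraries where they do the work, as an engineer would, in place of code of your own. Each camera call takes 0.05 s, during which the arm holds its last target. There are 200 camera calls.

TASK

Get the reaming station ready for the next batch of fruit: press every white reamer head onto a spindle of its own, down until it is fully home on the collar and stays put by friction, and stand the three bowls on the round grey stand, the largest flat on the stand and the others nested inside one another in size order, roughly centred. Do not knock over the jar.

Things in the scene. Friction and masses are not known exactly. Their poses are not given: they have to be found in the camera images.
- reamer1: White plastic fruit reamer head, upright; 3 or 4 alike are present (a missing one is absent). 88 mm high: skirt 50 mm high, 52 mm across at its bottom, 44 mm at its top, then a ribbed blunt cone with a 14 mm flat tip. Tapered blind bore from below: 36 mm wide at the mouth, 28 mm at 50 mm depth. Grip the skirt. Origin: centre of the mouth (underside); z up through the tip. 150 g.
- reamer2: White plastic fruit reamer head, upright; 3 or 4 alike are present (a missing one is absent). 88 mm high: skirt 50 mm high, 52 mm across at its bottom, 44 mm at its top, then a ribbed blunt cone with a 14 mm flat tip. Tapered blind bore from below: 36 mm wide at the mouth, 28 mm at 50 mm depth. Grip the skirt. Origin: centre of the mouth (underside); z up through the tip. 150 g.
- reamer3: White plastic fruit reamer head, upright; 3 or 4 alike are present (a missing one is absent). 88 mm high: skirt 50 mm high, 52 mm across at its bottom, 44 mm at its top, then a ribbed blunt cone with a 14 mm flat tip. Tapered blind bore from below: 36 mm wide at the mouth, 28 mm at 50 mm depth. Grip the skirt. Origin: centre of the mouth (underside); z up through the tip. 150 g.
- reamer4: White plastic fruit reamer head, upright; 3 or 4 alike are present (a missing one is absent). 88 mm high: skirt 50 mm high, 52 mm across at its bottom, 44 mm at its top, then a ribbed blunt cone with a 14 mm flat tip. Tapered blind bore from below: 36 mm wide at the mouth, 28 mm at 50 mm depth. Grip the skirt. Origin: centre of the mouth (underside); z up through the tip. 150 g.
- machine: Steel reaming unit fixed on the table, 90 mm (x) by 420 mm (y), housing top 60 mm high, with four upright tapered spindles in a row along its y axis, 100 mm apart. Origin: centre of its underside.
- spindle1 (a point): Top centre of a spindle's 52 mm wide dark collar (-150 mm along the machine's y), 80 mm above the table. From it an aluminium taper with four sprung keys rises 44 mm (35 mm wide at the foot, 31 mm near the top). Any reamer fits; it is home with its mouth on the collar (its origin here). Set on loosely it stops about 4 to 9 mm higher; pressed down with 10 to 15 N it slides home and friction holds it.
- spindle2 (a point): Top centre of a spindle's 52 mm wide dark collar (-50 mm along the machine's y), 80 mm above the table. From it an aluminium taper with four sprung keys rises 44 mm (35 mm wide at the foot, 31 mm near the top). Any reamer fits; it is home with its mouth on the collar (its origin here). Set on loosely it stops about 4 to 9 mm higher; pressed down with 10 to 15 N it slides home and friction holds it.
- spindle3 (a point): Top centre of a spindle's 52 mm wide dark collar (+50 mm along the machine's y), 80 mm above the table. From it an aluminium taper with four sprung keys rises 44 mm (35 mm wide at the foot, 31 mm near the top). Any reamer fits; it is home with its mouth on the collar (its origin here). Set on loosely it stops about 4 to 9 mm higher; pressed down with 10 to 15 N it slides home and friction holds it.
- spindle4 (a point): Top centre of a spindle's 52 mm wide dark collar (+150 mm along the machine's y), 80 mm above the table. From it an aluminium taper with four sprung keys rises 44 mm (35 mm wide at the foot, 31 mm near the top). Any reamer fits; it is home with its mouth on the collar (its origin here). Set on loosely it stops about 4 to 9 mm higher; pressed down with 10 to 15 N it slides home and friction holds it.
- stand: Fixed round grey bowl stand, 176 mm across, flat top 20 mm above the table. Origin: centre of its underside.
- bowl_large: The largest of three plain aluminium bowls, open upward: 172 mm across the rim, 116 mm across the flat foot, 60 mm high, wall 3.5 mm, floor 5 mm thick, 300 g. The upper part of the wall is nearly upright (about 3 degrees flare) and can be pinched across the rim, one finger inside. Origin: centre of the underside; z up.
- bowl_medium: The middle of three plain aluminium bowls, open upward: 116 mm across the rim, 72 mm across the flat foot, 62 mm high, wall 3.5 mm, floor 5 mm thick, 180 g. The upper part of the wall is nearly upright (about 3 degrees flare) and can be pinched across the rim, one finger inside. Origin: centre of the underside; z up.
- bowl_small: The smallest of three plain aluminium bowls, open upward: 68 mm across the rim, 44 mm across the flat foot, 62 mm high, wall 3.5 mm, floor 5 mm thick, 100 g. The upper part of the wall is nearly upright (about 3 degrees flare) and can be pinched across the rim, one finger inside. Origin: centre of the underside; z up.
- jar: Bystander: low glass jar with steel lid, 64 mm across, 85 mm high, standing. Origin: centre of its underside.
Mind the look-alikes: they are no part of the job. What is shaped like the reamer4 but yellow is not meant.

How it is judged:
At the end, for the whole second after the job is handed in: Each reamer present upright on a spindle, mouth centre within 3.5 mm of the collar top centre; large bowl flat on the stand (30 mm of centre), middle bowl flat on its floor (25 mm), small bowl flat on the middle one's floor (20 mm); all at rest ((distance between reamer1 and spindle1 below 0.0035 m or distance between reamer1 and spindle2 below 0.0035 m or distance between reamer1 and spindle3 below 0.0035 m or distance between reamer1 and spindle4 below 0.0035 m) and angle between each of reamer1, reamer2, reamer3, reamer4's own z axis and vertical below 0.06 rad and linear speed of each of reamer1, reamer2, reamer3, reamer4, bowl_large, bowl_medium, bowl_small below 0.02 m/s and (distance between reamer2 and spindle1 below 0.0035 m or distance between reamer2 and spindle2 below 0.0035 m or distance between reamer2 and spindle3 below 0.0035 m or distance between reamer2 and spindle4 below 0.0035 m) and (distance between reamer3 and spindle1 below 0.0035 m or distance between reamer3 and spindle2 below 0.0035 m or distance between reamer3 and spindle3 below 0.0035 m or distance between reamer3 and spindle4 below 0.0035 m) and (distance between reamer4 and spindle1 below 0.0035 m or distance between reamer4 and spindle2 below 0.0035 m or distance between reamer4 and spindle3 below 0.0035 m or distance between reamer4 and spindle4 below 0.0035 m) and horizontal distance between bowl_large and stand below 0.03 m and z of bowl_large in the frame of stand between 0.017 and 0.025 m and angle between each of bowl_large, bowl_medium, bowl_small's own z axis and vertical below 0.1 rad and horizontal distance between bowl_medium and bowl_large below 0.025 m and z of bowl_medium in the frame of bowl_large between 0.002 and 0.011 m and horizontal distance between bowl_small and bowl_medium below 0.02 m and z of bowl_small in the frame of bowl_medium between 0.002 and 0.011 m); the robot touches nothing.
It fails at once if the jar is knocked over (angle between jar's own z axis and vertical above 0.6 rad).
Of reamer1, reamer2, reamer3, reamer4 only 3 to 4 are there at a start; the rules pass over those that are not, and their reading is None.
At some moment in a run one of bowl_large, bowl_medium, bowl_small may be knocked a few centimetres aside while the robot is not near it.
It also fails if it takes over 210 s, if anything falls off the work surface, if the arm or the gripper's body presses on something with over 40 N, if the wrist force passes 120 N, or if a joint passes its speed limit or range.

## Working session

There is one attempt and no reset: what is moved stays moved. The work goes in short steps, Python scripts to look and compute and a tool call to move; the robot and the scene stay as the last step left them, time stands still between calls to the robot, and variables do not carry over. Pictures are saved under pics/ and viewed, at most 14 in all, crops included, and the job is handed in when it is done.

Besides the shell and the picture viewer there is one more tool, called by a JSON object that holds its "fn" and its "kwargs". send_rows: Moves the arm, as the interface text tells. Its arguments: {"type":"object","properties":{"targets":{"type":"array"}},"required":["targets"]}

```bash
ls; mkdir -p pics; cat > h.py <<'E'
import numpy as np, cv2
from plant import monitor, grab_frame, camera_params, bot, spotter
def cloud(name):
    im,d=grab_frame(name); P=camera_params(name); K=np.array(P["K"]); T=np.array(P["world_from_camera"])
    v,u=np.mgrid[:420,:560]
    x=(u-K[0,2])/K[0,0]*d; y=(v-K[1,2])/K[1,1]*d
    c=np.stack([x,-y,-d,np.ones_like(d)],-1)@T.T
    w=c[...,:3].copy(); w[d<=0]=np.nan
    return im,d,w
E
python3 - <<'E'
from h import *
print({k:np.round(v,3) if not np.isscalar(v) else v for k,v in monitor.get_state().items()})
for n in("top","scene"):
    im,d,w=cloud(n); cv2.imwrite(f"pics/{n}0.png",im); np.save(n+"0.npy",w)
    P=camera_params(n); print(n,{k:np.round(v,3).tolist() for k,v in P.items()})
    for t in("reamer1","machine","stand","bowl_large","bowl_medium","bowl_small","jar"):
        for r in spotter.regions_of(n,t):
            m=r["mask"]; q=w[m]; q=q[~np.isnan(q[:,0])]
            z=np.percentile(q[:,2],97) if len(q) else 0
            print(n,t,round(r["p"],2),np.round(r["centre"]),m.sum(),np.round(np.nanmean(q,0),3),round(z,3))
E
```

```text
pics
{'time': 0.0, 'joint_pos': array([ 1.239,  0.088,  1.372, -0.   ,  1.684, -0.103]), 'qd': array([ 0.   ,  0.002, -0.001, -0.   ,  0.001, -0.001]), 'joint_efforts': array([-0.0000e+00, -3.4019e+01, -3.0243e+01,  7.2000e-02,  3.3000e-02,
       -0.0000e+00]), 'ee_pos': array([0.125, 0.535, 0.302]), 'orientation': array([-0.   ,  0.114,  0.993, -0.001]), 'ft_force': array([-0.191,  0.749, -0.175]), 'torque': array([-0.034, -0.016, -0.009]), 'gripper_force': 0.0, 'width': 0.0938985119316175}
top {'K': [[534.267, 0.0, 278.984], [0.0, 534.267, 207.79], [0.0, 0.0, 1.0]], 'world_from_camera': [[0.015, 0.985, -0.174, 0.354], [-0.999, 0.021, 0.03, 0.014], [0.033, 0.174, 0.984, 1.271], [0.0, 0.0, 0.0, 1.0]]}
top reamer1 0.89 [243. 232.] 380 [0.507 0.056 0.063] 0.092
top reamer1 0.79 [360. 234.] 414 [ 0.512 -0.207  0.059] 0.092
top reamer1 0.65 [294. 228.] 346 [ 0.518 -0.067  0.063] 0.092
top machine 0.62 [274. 167.] 7374 [ 0.661 -0.007  0.068] 0.125
top stand 0.72 [109. 278.] 4671 [0.402 0.366 0.022] 0.027
top stand 0.48 [274. 169.] 7334 [ 0.661 -0.009  0.068] 0.125
top bowl_large 0.7 [425
[... 572 characters left out ...]
]}
scene reamer1 0.91 [202. 251.] 468 [ 0.531 -0.213  0.044] 0.086
scene reamer1 0.84 [253. 237.] 405 [ 0.541 -0.073  0.047] 0.087
scene reamer1 0.73 [332. 222.] 408 [0.563 0.161 0.045] 0.087
scene reamer1 0.69 [288. 226.] 429 [0.525 0.055 0.044] 0.087
scene machine 0.94 [288. 269.] 6170 [ 0.688 -0.022  0.061] 0.121
scene machine 0.18 [258. 210.] 644 [ 0.44  -0.008  0.054] 0.087
scene stand 0.95 [365. 178.] 1514 [0.41  0.366 0.019] 0.023
scene bowl_large 0.9 [137. 235.] 2522 [ 0.371 -0.359  0.027] 0.06
scene bowl_medium 0.78 [155. 280.] 1652 [ 0.57  -0.35   0.031] 0.062
scene bowl_small 0.61 [386. 207.] 514 [0.571 0.345 0.04 ] 0.062
scene jar 0.69 [258. 209.] 642 [ 0.44  -0.008  0.055] 0.087
```

View pics/top0.png

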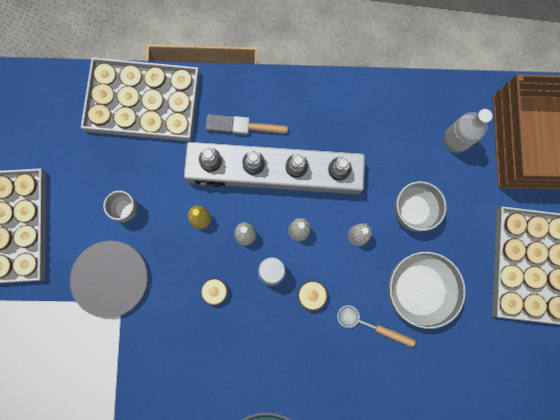

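View pics/scene0.png

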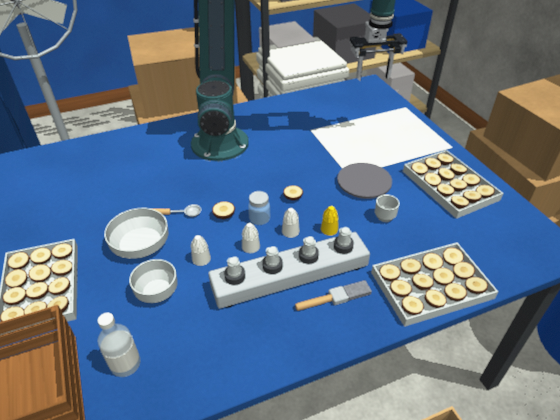

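```bash
cat >> h.py <<'E'
from scipy.optimize import least_squares
def fit(w,c0,prof,zlo,zhi,R,dz=True):
    """axis xy (and z offset) from points near c0 against a profile of radius r(z)"""
    c=np.array([c0[0],c0[1]])
    q0=w.reshape(-1,3); q0=q0[~np.isnan(q0[:,0])]
    for _ in range(4):
        q=q0[(np.hypot(*(q0[:,:2]-c).T)<R)&(q0[:,2]>zlo)&(q0[:,2]<zhi)]
        if len(q)<10: return c,0,len(q)
        f=lambda p:np.hypot(q[:,0]-p[0],q[:,1]-p[1])-prof(q[:,2])
        s=least_squares(f,c,loss="soft_l1",f_scale=.0015); c=s.x
    return c,np.sqrt(np.median(s.fun**2)),len(q)
skirt=lambda z:.026-.004*z/.05
collar=lambda z:.026+0*z
REAM=[(.507,.056),(.518,-.067),(.512,-.207),(.545,.161)]
E
python3 - <<'E'
from h import *
for n in("top","scene"):
    w=np.load(n+"0.npy")
    fl=w[np.abs(w[...,2])<.012]; print(n,"table z",np.median(fl[:,2]))
    m=(w[...,2]>.055)&(w[...,2]<.066)&(abs(w[...,1])<.25)&(w[...,0]>.58)&(w[...,0]<.76)
    (cx,cy),s,a=cv2.minAreaRect((w[m][:,:2]*1000).astype(np.float32)); print("machine",cx,cy,s,a)
    for c in REAM:
        print("reamer",*[np.round(x,4) for x in fit(w,c,skirt,.008,.048,.035)])
    # spindle tops
    q=w[(w[...,2]>.118)&(w[...,2]<.132)&(abs(w[...,1])<.25)&(w[...,0]>.6)&(w[...,0]<.75)]
    k=cv2.kmeans(q[:,:2].astype(np.float32),4,None,(3,50,1e-6),10,cv2.KMEANS_PP_CENTERS)[2]
    for c in sorted(k.tolist()): print("tip",np.round(c,4),"collar",*[np.round(x,4) for x in fit(w,c,collar,.064,.077,.035)])
    for b,c,r,z in(("L",(.388,-.37),.086,.06),("M",(.586,-.36),.058,.062),("S",(.571,.347),.034,.062)):
        print(b,*[np.round(x,4) for x in fit(w,c,lambda z:r-.00175+0*z,z-.006,z+.006,r+.02)])
    print("stand",*[np.round(x,4) for x in [np.mean(w[(w[...,2]>.012)&(w[...,2]<.027)&(np.hypot(w[...,0]-.401,w[...,1]-.366)<.11)],0)]])
    print("jar",*[np.round(x,4) for x in fit(w,(.43,-.007),lambda z:.032+0*z,.01,.08,.045)])
E
```

```text
top table z 0.0025880615492090975
machine 667.547607421875 -9.863479614257812 (419.59796142578125, 92.96099853515625) 87.3837890625
reamer [0.5132 0.0573] 0.0002 87
reamer [ 0.5258 -0.0711] 0.0003 90
reamer [ 0.5162 -0.214 ] 0.0003 118
reamer [0.5502 0.1658] 0.0003 100
tip [ 0.661  -0.1594] collar [ 0.6606 -0.161 ] 0.003 101
tip [ 0.6655 -0.0597] collar [ 0.6663 -0.06  ] 0.0035 87
tip [0.6696 0.0396] collar [0.6702 0.0416] 0.0026 77
tip [0.6745 0.1395] collar [0.6748 0.1375] 0.0027 73
L [ 0.3886 -0.3585] 0.0011 495
M [ 0.5802 -0.3501] 0.0011 317
S [0.5668 0.3437] 0.0009 180
stand [0.4015 0.3661 0.0218]
jar [ 0.4261 -0.0071] 0.0015 126
scene table z -0.0002417479159456115
machine 671.7396850585938 -8.416107177734375 (418.3929748535156, 93.03284454345703) 87.2567138671875
reamer [0.514  0.0603] 0.0011 180
reamer [ 0.5261 -0.0687] 0.0011 183
reamer [ 0.5169 -0.2114] 0.0008 196
reamer [0.5508 0.1687] 0.0011 176
tip [ 0.6651 -0.1577] collar [ 0.662  -0.1576] 0.0008 80
tip [ 0.67   -0.0588] collar [ 0.6669 -0.0575] 0.0009 75
tip [0.674  0.0409] collar [0.6718 0.042 ] 0.0008 66
tip [0.6793 0.1398] collar [0.6764 0.1422] 0.001 75
L [ 0.391  -0.3567] 0.0012 325
M [ 0.5825 -0.3485] 0.0011 263
S [0.5702 0.3466] 0.0013 115
stand [0.4098 0.3664 0.0192]
jar [ 0.4236 -0.0031] 0.0017 392
```

{"fn": "send_rows", "kwargs": {"targets": [{"tx":-487,"ty":-376,"tz":53,"spin":1.342,"claw":94},{"tx":-487,"ty":-376,"tz":53,"spin":1.342,"claw":94},{"tx":-487,"ty":-376,"tz":53,"spin":1.342,"claw":94},{"tx":-487,"ty":-376,"tz":53,"spin":1.342,"claw":94},{"tx":-487,"ty":-376,"tz":53,"spin":1.342,"claw":94},{"tx":-487,"ty":-376,"tz":53,"spin":1.342,"claw":94},{"tx":-487,"ty":-376,"tz":53,"spin":1.342,"claw":94},{"tx":-487,"ty":-376,"tz":53,"spin":1.342,"claw":94},{"tx":-487,"ty":-376,"tz":53,"spin":1.342,"claw":94},{"tx":-487,"ty":-376,"tz":53,"spin":1.342,"claw":94},{"tx":-487,"ty":-376,"tz":53,"spin":1.342,"claw":94},{"tx":-487,"ty":-376,"tz":53,"spin":1.342,"claw":94},{"tx":-487,"ty":-376,"tz":53,"spin":1.342,"claw":94},{"tx":-487,"ty":-376,"tz":53,"spin":1.342,"claw":94},{"tx":-487,"ty":-376,"tz":53,"spin":1.342,"claw":94},{"tx":-487,"ty":-376,"tz":53,"spin":1.342,"claw":94},{"tx":-487,"ty":-376,"tz":53,"spin":1.342,"claw":94},{"tx":-487,"ty":-376,"tz":53,"spin":1.342,"claw":94}]}}

```text
time: 2.3
ee_pos: [0.5135, 0.0593, 0.2496]
orientation: [-0.0, 0.707, 0.707, 0.0]
ft_force: [0.2, -0.4, 0.4]
width: 0.0937
gripper_force: 0.0
```

{"fn": "send_rows", "kwargs": {"targets": [{"tx":0,"ty":0,"tz":40,"claw":94},{"tx":0,"ty":0,"tz":80,"claw":94},{"tx":0,"ty":0,"tz":110,"claw":94},{"tx":0,"ty":0,"tz":130,"claw":94},{"tx":0,"ty":0,"tz":142,"claw":94},{"tx":0,"ty":0,"tz":142,"claw":94},{"tx":0,"ty":0,"tz":142,"claw":40},{"tx":0,"ty":0,"tz":142,"claw":40},{"tx":0,"ty":0,"tz":142,"claw":40},{"tx":0,"ty":0,"tz":142,"claw":40},{"tx":0,"ty":0,"tz":142,"claw":40},{"tx":0,"ty":0,"tz":142,"claw":40},{"tx":0,"ty":0,"tz":142,"claw":40},{"tx":0,"ty":0,"tz":142,"claw":40},{"tx":0,"ty":0,"tz":142,"claw":40},{"tx":0,"ty":0,"tz":142,"claw":40}]}}

```text
schema error: expected keys tx, ty, tz, spin, claw
```

{"fn": "send_rows", "kwargs": {"targets": [{"tx":0,"ty":0,"tz":40,"spin":0,"claw":94},{"tx":0,"ty":0,"tz":80,"spin":0,"claw":94},{"tx":0,"ty":0,"tz":110,"spin":0,"claw":94},{"tx":0,"ty":0,"tz":130,"spin":0,"claw":94},{"tx":0,"ty":0,"tz":142,"spin":0,"claw":94},{"tx":0,"ty":0,"tz":142,"spin":0,"claw":94},{"tx":0,"ty":0,"tz":142,"spin":0,"claw":40},{"tx":0,"ty":0,"tz":142,"spin":0,"claw":40},{"tx":0,"ty":0,"tz":142,"spin":0,"claw":40},{"tx":0,"ty":0,"tz":142,"spin":0,"claw":40},{"tx":0,"ty":0,"tz":142,"spin":0,"claw":40},{"tx":0,"ty":0,"tz":142,"spin":0,"claw":40},{"tx":0,"ty":0,"tz":142,"spin":0,"claw":40},{"tx":0,"ty":0,"tz":142,"spin":0,"claw":40},{"tx":0,"ty":0,"tz":142,"spin":0,"claw":40},{"tx":0,"ty":0,"tz":142,"spin":0,"claw":40}]}}

```text
time: 3.63
ee_pos: [0.5138, 0.059, 0.108]
orientation: [0.0, 0.707, 0.707, 0.0]
ft_force: [-0.8, -0.2, 2.5]
width: 0.0484
gripper_force: 30.0
```

{"fn": "send_rows", "kwargs": {"targets": [{"tx":0,"ty":0,"tz":-40,"spin":0,"claw":40},{"tx":0,"ty":0,"tz":-80,"spin":0,"claw":40},{"tx":0,"ty":0,"tz":-120,"spin":0,"claw":40},{"tx":0,"ty":0,"tz":-150,"spin":0,"claw":40},{"tx":-5,"ty":40,"tz":-150,"spin":0,"claw":40},{"tx":-9,"ty":80,"tz":-150,"spin":0,"claw":40},{"tx":-13,"ty":120,"tz":-150,"spin":0,"claw":40},{"tx":-17,"ty":145,"tz":-150,"spin":0,"claw":40},{"tx":-17,"ty":157,"tz":-150,"spin":0,"claw":40},{"tx":-17,"ty":157,"tz":-150,"spin":0,"claw":40},{"tx":-17,"ty":157,"tz":-150,"spin":0,"claw":40},{"tx":-17,"ty":157,"tz":-150,"spin":0,"claw":40}]}}

```text
time: 4.63
ee_pos: [0.67, 0.0422, 0.2569]
orientation: [-0.001, 0.707, 0.707, -0.001]
ft_force: [0.4, -0.3, -1.0]
width: 0.0486
gripper_force: 29.8
```

```bash
cat > rel.py <<'E'
from h import *
import sys
z0=float(sys.argv[1]); n=sys.argv[2]
s=monitor.get_state(); t=s["ee_pos"]; print("tcp",np.round(t,4),"F",np.round(s["ft_force"],1))
im,d,w=cloud("scene"); cv2.imwrite(f"pics/{n}.png",cv2.resize(im[140:350,150:430],None,fx=2.5,fy=2.5))
print("reamer held",*[np.round(x,4) for x in fit(w,t[:2],lambda z:skirt(z-z0),z0+.004,z0+.03,.032)])
q=w.reshape(-1,3); q=q[(np.hypot(q[:,0]-t[0],q[:,1]-t[1])<.027)&(q[:,2]>z0-.01)&(q[:,2]<z0+.1)]; print("z",np.round(np.percentile(q[:,2],[1,99]),4))
for c in((.662,-.1576),(.6669,-.0575),(.6718,.042),(.6764,.1422)):
    print("collar",*[np.round(x,4) for x in fit(w,c,collar,.062,.077,.035)])
E
python3 rel.py 0.15 a1
```

```text
tcp [0.67   0.0422 0.2569] F [ 0.4 -0.3 -1. ]
reamer held [0.6716 0.0437] 0.0009 102
z [0.15   0.2442]
collar [ 0.6625 -0.1578] 0.0009 102
collar [ 0.6671 -0.0571] 0.001 87
collar [0.6721 0.0423] 0.001 96
collar [0.6762 0.1425] 0.0012 102
```

View pics/a1.png

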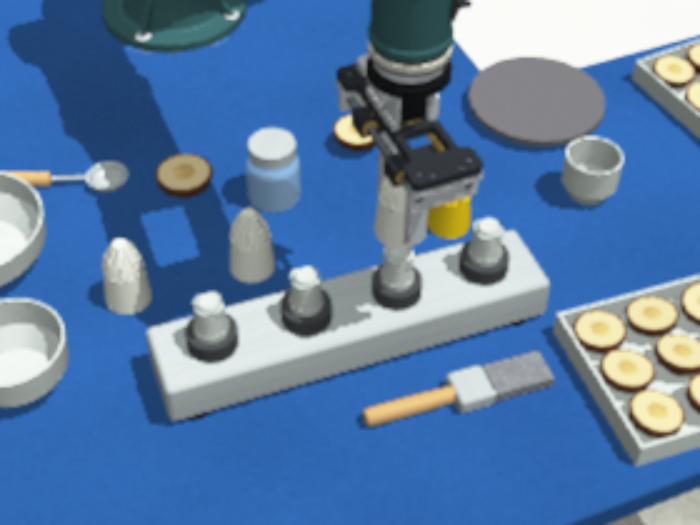

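{"fn": "send_rows", "kwargs": {"targets": [{"tx":-1.3,"ty":0.5,"tz":0,"spin":0,"claw":40},{"tx":-1.3,"ty":0.5,"tz":10,"spin":0,"claw":40},{"tx":-1.3,"ty":0.5,"tz":20,"spin":0,"claw":40},{"tx":-1.3,"ty":0.5,"tz":28,"spin":0,"claw":40},{"tx":-1.3,"ty":0.5,"tz":34,"spin":0,"claw":40},{"tx":-1.3,"ty":0.5,"tz":40,"spin":0,"claw":40},{"tx":-1.3,"ty":0.5,"tz":46,"spin":0,"claw":40},{"tx":-1.3,"ty":0.5,"tz":52,"spin":0,"claw":40},{"tx":-1.3,"ty":0.5,"tz":56,"spin":0,"claw":40},{"tx":-1.3,"ty":0.5,"tz":56,"spin":0,"claw":40}]}}

```text
time: 5.52
ee_pos: [0.6712, 0.0409, 0.2004]
orientation: [-0.001, 0.707, 0.707, -0.0]
ft_force: [0.8, 1.3, -1.2]
width: 0.049
gripper_force: 29.8
```

{"fn": "send_rows", "kwargs": {"targets": [{"tx":0,"ty":0,"tz":3,"spin":0,"claw":40},{"tx":0,"ty":0,"tz":6,"spin":0,"claw":40},{"tx":0,"ty":0,"tz":8,"spin":0,"claw":40},{"tx":0,"ty":0,"tz":10,"spin":0,"claw":40},{"tx":0,"ty":0,"tz":12,"spin":0,"claw":40},{"tx":0,"ty":0,"tz":13,"spin":0,"claw":40},{"tx":0,"ty":0,"tz":13,"spin":0,"claw":40},{"tx":0,"ty":0,"tz":13,"spin":0,"claw":40}]}}

```text
time: 6.18
ee_pos: [0.6715, 0.041, 0.1902]
orientation: [0.0, 0.707, 0.707, 0.001]
ft_force: [-1.6, 2.3, 5.0]
width: 0.0491
gripper_force: 30.1
```

{"fn": "send_rows", "kwargs": {"targets": [{"tx":0,"ty":0,"tz":2,"spin":0,"claw":40},{"tx":0,"ty":0,"tz":4,"spin":0,"claw":40},{"tx":0,"ty":0,"tz":6,"spin":0,"claw":40},{"tx":0,"ty":0,"tz":6,"spin":0,"claw":40},{"tx":0,"ty":0,"tz":6,"spin":0,"claw":40}]}}

```text
time: 6.6
ee_pos: [0.6713, 0.0411, 0.1879]
orientation: [0.001, 0.707, 0.707, 0.001]
ft_force: [-7.3, 2.6, 15.2]
width: 0.0488
gripper_force: 30.5
```

```bash
cat > tip.py <<'E'
from h import *
import sys
s=monitor.get_state(); print(np.round(s["ee_pos"],4),np.round(s["ft_force"],1))
for n in("scene","top"):
    im,d,w=cloud(n)
    for c in((.6620,-.159),(.6666,-.0587),(.6712,.041)):
        q=w[(np.hypot(w[...,0]-c[0],w[...,1]-c[1])<.035)&(w[...,2]>.082)&(w[...,2]<.2)]
        t=q[q[:,2]>q[:,2].max()-.003]
        print(n,c,"top z",np.round(q[:,2].max(),4),np.round(t.mean(0),4),*[np.round(x,4) for x in fit(w,c,lambda z:skirt(z-.08),.085,.127,.035)])
    cv2.imwrite(f"pics/{sys.argv[1]}{n}.png",im)
E
python3 tip.py b1
```

```text
[0.6713 0.0411 0.1879] [-7.3  2.6 15.2]
scene (0.662, -0.159) top z 0.1272 [ 0.6631 -0.1573  0.1255] [ 0.6514 -0.1551] 0.0026 214
scene (0.6666, -0.0587) top z 0.1269 [ 0.6691 -0.056   0.125 ] [ 0.6564 -0.0534] 0.0025 206
scene (0.6712, 0.041) top z 0.1997 [0.6524 0.0246 0.1983] [0.6767 0.0442] 0.0024 173
top (0.662, -0.159) top z 0.1317 [ 0.6596 -0.1593  0.13  ] [ 0.6718 -0.1674] 0.0034 211
top (0.6666, -0.0587) top z 0.131 [ 0.6657 -0.0581  0.1289] [ 0.679  -0.0609] 0.0038 205Traceback (most recent call last):
  File "tip.py", line 8, in <module>
    t=q[q[:,2]>q[:,2].max()-.003]
               ~~~~~~~~~~^^
    return umr_maximum(a, axis, None, out, keepdims, initial, where)
ValueError: zero-size array to reduction operation maximum which has no identity
```

{"fn": "send_rows", "kwargs": {"targets": [{"tx":0,"ty":0.5,"tz":3,"spin":0,"claw":40},{"tx":0,"ty":1,"tz":5,"spin":0,"claw":40},{"tx":0,"ty":1,"tz":6,"spin":0,"claw":40},{"tx":0,"ty":1,"tz":6,"spin":0,"claw":40}]}}

```text
time: 7.03
ee_pos: [0.6714, 0.0412, 0.1877]
orientation: [0.001, 0.707, 0.707, 0.001]
ft_force: [-16.1, 1.9, 31.9]
width: 0.0486
gripper_force: 31.2
```

{"fn": "send_rows", "kwargs": {"targets": [{"tx":0,"ty":-1.5,"tz":-6,"spin":0,"claw":40},{"tx":0,"ty":-1.5,"tz":-11,"spin":0,"claw":40},{"tx":0,"ty":-1.5,"tz":-11,"spin":0,"claw":94},{"tx":0,"ty":-1.5,"tz":-11,"spin":0,"claw":94},{"tx":0,"ty":-1.5,"tz":-11,"spin":0,"claw":94},{"tx":0,"ty":-1.5,"tz":-11,"spin":0,"claw":94},{"tx":0,"ty":-1.5,"tz":-11,"spin":0,"claw":94},{"tx":0,"ty":-1.5,"tz":-11,"spin":0,"claw":94},{"tx":0,"ty":-1.5,"tz":-50,"spin":0,"claw":94},{"tx":0,"ty":-1.5,"tz":-90,"spin":0,"claw":94},{"tx":0,"ty":-1.5,"tz":-110,"spin":0,"claw":94},{"tx":-40,"ty":-40,"tz":-110,"spin":0,"claw":94},{"tx":-70,"ty":-80,"tz":-110,"spin":0,"claw":94},{"tx":-100,"ty":-115,"tz":-110,"spin":0,"claw":94},{"tx":-111,"ty":-146,"tz":-110,"spin":0,"claw":94},{"tx":-111,"ty":-146,"tz":-110,"spin":0,"claw":94},{"tx":-111,"ty":-146,"tz":-110,"spin":0,"claw":94},{"tx":-111,"ty":-146,"tz":-110,"spin":0,"claw":94}]}}

```text
time: 8.53
ee_pos: [0.5261, -0.0707, 0.2873]
orientation: [0.001, 0.708, 0.707, 0.001]
ft_force: [0.4, 1.4, 0.6]
width: 0.0942
gripper_force: 0.0
```

```bash
python3 tip.py b2 2>&1 | grep -v File; python3 - <<'E'
from h import *
im,d,w=cloud("scene")
for c in REAM[1:3]: print("reamer",*[np.round(x,4) for x in fit(w,c,skirt,.008,.048,.035)])
E
```

```text
[ 0.5261 -0.0707  0.2873] [0.4 1.4 0.6]
scene (0.662, -0.159) top z 0.1279 [ 0.6655 -0.1573  0.126 ] [ 0.6516 -0.1544] 0.0025 220
scene (0.6666, -0.0587) top z 0.1265 [ 0.6689 -0.059   0.1249] [ 0.656 -0.054] 0.0027 207
scene (0.6712, 0.041) top z 0.1712 [0.6734 0.0406 0.1696] [0.6717 0.042 ] 0.0009 232
Traceback (most recent call last):
ValueError: zero-size array to reduction operation maximum which has no identity
reamer [ 0.5258 -0.0685] 0.001 181
reamer [ 0.5167 -0.2113] 0.0011 197
```

{"fn": "send_rows", "kwargs": {"targets": [{"tx":0,"ty":-0.5,"tz":40,"spin":0,"claw":94},{"tx":0,"ty":-0.5,"tz":80,"spin":0,"claw":94},{"tx":0,"ty":-0.5,"tz":120,"spin":0,"claw":94},{"tx":0,"ty":-0.5,"tz":150,"spin":0,"claw":94},{"tx":0,"ty":-0.5,"tz":170,"spin":0,"claw":94},{"tx":0,"ty":-0.5,"tz":179,"spin":0,"claw":94},{"tx":0,"ty":-0.5,"tz":179,"spin":0,"claw":94},{"tx":0,"ty":-0.5,"tz":179,"spin":0,"claw":40},{"tx":0,"ty":-0.5,"tz":179,"spin":0,"claw":40},{"tx":0,"ty":-0.5,"tz":179,"spin":0,"claw":40},{"tx":0,"ty":-0.5,"tz":179,"spin":0,"claw":40},{"tx":0,"ty":-0.5,"tz":179,"spin":0,"claw":40},{"tx":0,"ty":-0.5,"tz":179,"spin":0,"claw":40},{"tx":0,"ty":-0.5,"tz":179,"spin":0,"claw":40},{"tx":0,"ty":-0.5,"tz":179,"spin":0,"claw":40},{"tx":0,"ty":-0.5,"tz":179,"spin":0,"claw":40},{"tx":0,"ty":-0.5,"tz":179,"spin":0,"claw":40}]}}

```text
time: 10.1
ee_pos: [0.5258, -0.0703, 0.108]
orientation: [0.0, 0.707, 0.707, 0.0]
ft_force: [-1.7, -0.3, 2.0]
width: 0.0484
gripper_force: 30.0
```

{"fn": "send_rows", "kwargs": {"targets": [{"tx":0,"ty":0,"tz":-40,"spin":0,"claw":40},{"tx":0,"ty":0,"tz":-80,"spin":0,"claw":40},{"tx":0,"ty":0,"tz":-120,"spin":0,"claw":40},{"tx":0,"ty":0,"tz":-150,"spin":0,"claw":40},{"tx":4,"ty":40,"tz":-150,"spin":0,"claw":40},{"tx":7,"ty":80,"tz":-150,"spin":0,"claw":40},{"tx":10,"ty":115,"tz":-150,"spin":0,"claw":40},{"tx":11.4,"ty":135,"tz":-150,"spin":0,"claw":40},{"tx":11.4,"ty":141,"tz":-150,"spin":0,"claw":40},{"tx":11.4,"ty":141,"tz":-150,"spin":0,"claw":40},{"tx":11.4,"ty":141,"tz":-150,"spin":0,"claw":40},{"tx":11.4,"ty":141,"tz":-150,"spin":0,"claw":40},{"tx":11.4,"ty":141,"tz":-150,"spin":0,"claw":40},{"tx":11.4,"ty":141,"tz":-138,"spin":0,"claw":40},{"tx":11.4,"ty":141,"tz":-128,"spin":0,"claw":40},{"tx":11.4,"ty":141,"tz":-120,"spin":0,"claw":40},{"tx":11.4,"ty":141,"tz":-112,"spin":0,"claw":40},{"tx":11.4,"ty":141,"tz":-104,"spin":0,"claw":40},{"tx":11.4,"ty":141,"tz":-98,"spin":0,"claw":40},{"tx":11.4,"ty":141,"tz":-94,"spin":0,"claw":40}]}}

```text
time: 11.77
ee_pos: [0.6665, -0.0589, 0.2002]
orientation: [-0.001, 0.707, 0.707, -0.001]
ft_force: [-0.2, -0.2, -1.2]
width: 0.0483
gripper_force: 29.9
```

{"fn": "send_rows", "kwargs": {"targets": [{"tx":0,"ty":0,"tz":5,"spin":0,"claw":40},{"tx":0,"ty":0,"tz":10,"spin":0,"claw":40},{"tx":0,"ty":0,"tz":13,"spin":0,"claw":40},{"tx":0,"ty":0,"tz":16,"spin":0,"claw":40},{"tx":0,"ty":0.5,"tz":19,"spin":0,"claw":40},{"tx":0,"ty":1,"tz":22,"spin":0,"claw":40},{"tx":0,"ty":1,"tz":23,"spin":0,"claw":40},{"tx":0,"ty":1,"tz":23,"spin":0,"claw":40},{"tx":0,"ty":1,"tz":23,"spin":0,"claw":40}]}}

```text
time: 12.52
ee_pos: [0.6668, -0.0591, 0.1878]
orientation: [0.001, 0.707, 0.707, 0.0]
ft_force: [-14.3, 0.1, 25.7]
width: 0.0486
gripper_force: 30.9
```

{"fn": "send_rows", "kwargs": {"targets": [{"tx":0,"ty":-1,"tz":-5,"spin":0,"claw":40},{"tx":0,"ty":-1,"tz":-9,"spin":0,"claw":40},{"tx":0,"ty":-1,"tz":-9,"spin":0,"claw":94},{"tx":0,"ty":-1,"tz":-9,"spin":0,"claw":94},{"tx":0,"ty":-1,"tz":-9,"spin":0,"claw":94},{"tx":0,"ty":-1,"tz":-9,"spin":0,"claw":94},{"tx":0,"ty":-1,"tz":-9,"spin":0,"claw":94},{"tx":0,"ty":-1,"tz":-9,"spin":0,"claw":94},{"tx":0,"ty":-1,"tz":-49,"spin":0,"claw":94},{"tx":0,"ty":-1,"tz":-89,"spin":0,"claw":94},{"tx":0,"ty":-1,"tz":-109,"spin":0,"claw":94},{"tx":-28,"ty":-28,"tz":-109,"spin":0,"claw":94},{"tx":-56,"ty":-56,"tz":-109,"spin":0,"claw":94},{"tx":-84,"ty":-84,"tz":-109,"spin":0,"claw":94},{"tx":-112,"ty":-112,"tz":-109,"spin":0,"claw":94},{"tx":-140,"ty":-140,"tz":-109,"spin":0,"claw":94},{"tx":-153.7,"ty":-151,"tz":-109,"spin":0,"claw":94},{"tx":-153.7,"ty":-151,"tz":-109,"spin":0,"claw":94},{"tx":-153.7,"ty":-151,"tz":-109,"spin":0,"claw":94}]}}

```text
time: 14.1
ee_pos: [0.5165, -0.2131, 0.288]
orientation: [0.0, 0.708, 0.706, 0.001]
ft_force: [-0.4, -0.6, -0.4]
width: 0.0938
gripper_force: 0.0
```

{"fn": "send_rows", "kwargs": {"targets": [{"tx":0,"ty":0,"tz":40,"spin":0,"claw":94},{"tx":0,"ty":0,"tz":80,"spin":0,"claw":94},{"tx":0,"ty":0,"tz":120,"spin":0,"claw":94},{"tx":0,"ty":0,"tz":150,"spin":0,"claw":94},{"tx":0,"ty":0,"tz":170,"spin":0,"claw":94},{"tx":0,"ty":0,"tz":180,"spin":0,"claw":94},{"tx":0,"ty":0,"tz":180,"spin":0,"claw":94},{"tx":0,"ty":0,"tz":180,"spin":0,"claw":40},{"tx":0,"ty":0,"tz":180,"spin":0,"claw":40},{"tx":0,"ty":0,"tz":180,"spin":0,"claw":40},{"tx":0,"ty":0,"tz":180,"spin":0,"claw":40},{"tx":0,"ty":0,"tz":180,"spin":0,"claw":40},{"tx":0,"ty":0,"tz":180,"spin":0,"claw":40},{"tx":0,"ty":0,"tz":180,"spin":0,"claw":40},{"tx":0,"ty":0,"tz":180,"spin":0,"claw":40},{"tx":0,"ty":0,"tz":180,"spin":0,"claw":40},{"tx":0,"ty":0,"tz":180,"spin":0,"claw":40}]}}

```text
time: 15.52
ee_pos: [0.5167, -0.2127, 0.108]
orientation: [0.0, 0.707, 0.707, -0.0]
ft_force: [-1.7, 0.6, 3.2]
width: 0.0482
gripper_force: 30.0
```

{"fn": "send_rows", "kwargs": {"targets": [{"tx":0,"ty":0,"tz":-40,"spin":0,"claw":40},{"tx":0,"ty":0,"tz":-80,"spin":0,"claw":40},{"tx":0,"ty":0,"tz":-120,"spin":0,"claw":40},{"tx":0,"ty":0,"tz":-150,"spin":0,"claw":40},{"tx":14,"ty":37,"tz":-150,"spin":0,"claw":40},{"tx":28,"ty":74,"tz":-150,"spin":0,"claw":40},{"tx":42,"ty":111,"tz":-150,"spin":0,"claw":40},{"tx":53.8,"ty":140,"tz":-150,"spin":0,"claw":40},{"tx":53.8,"ty":145.3,"tz":-150,"spin":0,"claw":40},{"tx":53.8,"ty":145.3,"tz":-150,"spin":0,"claw":40},{"tx":53.8,"ty":145.3,"tz":-150,"spin":0,"claw":40},{"tx":53.8,"ty":145.3,"tz":-150,"spin":0,"claw":40},{"tx":53.8,"ty":145.3,"tz":-150,"spin":0,"claw":40},{"tx":53.8,"ty":145.3,"tz":-138,"spin":0,"claw":40},{"tx":53.8,"ty":145.3,"tz":-128,"spin":0,"claw":40},{"tx":53.8,"ty":145.3,"tz":-120,"spin":0,"claw":40},{"tx":53.8,"ty":145.3,"tz":-112,"spin":0,"claw":40},{"tx":53.8,"ty":145.3,"tz":-104,"spin":0,"claw":40},{"tx":53.8,"ty":145.3,"tz":-98,"spin":0,"claw":40},{"tx":53.8,"ty":145.3,"tz":-94,"spin":0,"claw":40}]}}

```text
time: 17.18
ee_pos: [0.6618, -0.1586, 0.2001]
orientation: [-0.001, 0.707, 0.707, -0.0]
ft_force: [0.1, -0.4, -1.7]
width: 0.048
gripper_force: 29.8
```

{"fn": "send_rows", "kwargs": {"targets": [{"tx":0,"ty":0,"tz":5,"spin":0,"claw":40},{"tx":0,"ty":0,"tz":10,"spin":0,"claw":40},{"tx":0,"ty":0,"tz":13,"spin":0,"claw":40},{"tx":0,"ty":0,"tz":16,"spin":0,"claw":40},{"tx":0,"ty":0.5,"tz":19,"spin":0,"claw":40},{"tx":0,"ty":1,"tz":22,"spin":0,"claw":40},{"tx":0,"ty":1,"tz":23,"spin":0,"claw":40},{"tx":0,"ty":1,"tz":23,"spin":0,"claw":40},{"tx":0,"ty":1,"tz":23,"spin":0,"claw":40}]}}

```text
time: 17.93
ee_pos: [0.6621, -0.1587, 0.1878]
orientation: [0.001, 0.707, 0.707, 0.0]
ft_force: [-14.4, 4.5, 24.8]
width: 0.0483
gripper_force: 31.0
```

{"fn": "send_rows", "kwargs": {"targets": [{"tx":0,"ty":-1,"tz":-5,"spin":0,"claw":40},{"tx":0,"ty":-1,"tz":-9,"spin":0,"claw":40},{"tx":0,"ty":-1,"tz":-9,"spin":0,"claw":94},{"tx":0,"ty":-1,"tz":-9,"spin":0,"claw":94},{"tx":0,"ty":-1,"tz":-9,"spin":0,"claw":94},{"tx":0,"ty":-1,"tz":-9,"spin":0,"claw":94},{"tx":0,"ty":-1,"tz":-9,"spin":0,"claw":94},{"tx":0,"ty":-1,"tz":-9,"spin":0,"claw":94},{"tx":0,"ty":-1,"tz":-49,"spin":0,"claw":94},{"tx":0,"ty":-1,"tz":-89,"spin":0,"claw":94},{"tx":0,"ty":-1,"tz":-109,"spin":0,"claw":60},{"tx":0,"ty":-41,"tz":-109,"spin":0,"claw":60},{"tx":0,"ty":-81,"tz":-109,"spin":0,"claw":60},{"tx":0,"ty":-121,"tz":-109,"spin":0,"claw":60},{"tx":0,"ty":-161,"tz":-109,"spin":0,"claw":60},{"tx":0,"ty":-201,"tz":-109,"spin":0,"claw":60},{"tx":0,"ty":-241,"tz":-109,"spin":0,"claw":60},{"tx":0,"ty":-301,"tz":-109,"spin":0,"claw":60},{"tx":0,"ty":-301,"tz":-109,"spin":0,"claw":60},{"tx":0,"ty":-301,"tz":-109,"spin":0,"claw":60}]}}

```text
time: 19.6
ee_pos: [0.3593, -0.1585, 0.2883]
orientation: [0.001, 0.708, 0.706, -0.0]
ft_force: [0.2, 0.7, -0.3]
width: 0.06
gripper_force: 0.0
```

```bash
python3 tip.py b3 2>&1 | grep -v File; cat > bowls.py <<'E'
from h import *
import sys
D={"bowl_large":(.086,.060),"bowl_medium":(.058,.062),"bowl_small":(.034,.062)}
for n in("scene","top"):
    im,d,w=cloud(n); w[...,2]-= .0015 if n=="scene" else .003
    if len(sys.argv)>1: cv2.imwrite(f"pics/{sys.argv[1]}{n}.png",im)
    for b,(r,h) in D.items():
        for R in spotter.regions_of(n,b)[:2]:
            m=cv2.dilate(R["mask"].astype(np.uint8),np.ones((9,9)))>0
            q=w[m]; q=q[~np.isnan(q[:,0])]; z1=np.percentile(q[:,2],98)
            ww=np.where(m[...,None],w,np.nan); c0=np.nanmedian(q,0)[:2]
            print(n,b,round(R["p"],2),"ztop",round(z1,4),*[np.round(x,4) for x in fit(ww,c0,lambda z:r-.00175+0*z,z1-.008,z1+.006,r+.025)])
E
python3 bowls.py c1
```

```text
[ 0.3593 -0.1585  0.2883] [ 0.2  0.7 -0.3]
scene (0.662, -0.159) top z 0.1709 [ 0.6658 -0.1591  0.1695] [ 0.6621 -0.1577] 0.0007 252
scene (0.6666, -0.0587) top z 0.1717 [ 0.6702 -0.0592  0.1705] [ 0.6668 -0.0573] 0.0008 246
scene (0.6712, 0.041) top z 0.1721 [0.6741 0.0416 0.1704] [0.6716 0.0421] 0.0008 233
top (0.662, -0.159) top z 0.1743 [ 0.6604 -0.1616  0.1728] [ 0.6622 -0.16  ] 0.0003 146
top (0.6666, -0.0587) top z 0.1739 [ 0.6655 -0.0606  0.1721] [ 0.6668 -0.0599] 0.0004 143
top (0.6712, 0.041) top z 0.1753 [0.6687 0.0405 0.1733] [0.6713 0.0396] 0.0004 142
scene bowl_large 0.9 ztop 0.0582 [ 0.3906 -0.3569] 0.0013 403
scene bowl_medium 0.82 ztop 0.0607 [ 0.5825 -0.3485] 0.0012 311
scene bowl_small 0.66 ztop 0.061 [0.5699 0.3463] 0.0011 135
top bowl_large 0.62 ztop 0.5802 [ 0.4109 -0.3998] 0 0
top bowl_medium 0.82 ztop 0.0626 [ 0.5802 -0.3502] 0.001 301
top bowl_small 0.63 ztop 0.1681 [0.6567 0.0113] 0.0039 82
```

{"fn": "send_rows", "kwargs": {"targets": [{"tx":-40,"ty":-11,"tz":0,"spin":0,"claw":60},{"tx":-80,"ty":-22,"tz":20,"spin":0,"claw":60},{"tx":-120,"ty":-33,"tz":40,"spin":0,"claw":60},{"tx":-160,"ty":-44,"tz":50,"spin":0,"claw":60},{"tx":-190,"ty":-56,"tz":60,"spin":0,"claw":60},{"tx":-199,"ty":-56,"tz":60,"spin":0,"claw":60},{"tx":-199,"ty":-56,"tz":60,"spin":0,"claw":60},{"tx":-199,"ty":-56,"tz":95,"spin":0,"claw":60},{"tx":-199,"ty":-56,"tz":130,"spin":0,"claw":60},{"tx":-199,"ty":-56,"tz":150,"spin":0,"claw":60},{"tx":-199,"ty":-56,"tz":162,"spin":0,"claw":60},{"tx":-199,"ty":-56,"tz":162,"spin":0,"claw":60},{"tx":-199,"ty":-56,"tz":162,"spin":0,"claw":60}]}}

```text
time: 21.18
ee_pos: [0.3069, -0.3566, 0.1259]
orientation: [-0.0, 0.706, 0.708, 0.0]
ft_force: [-0.2, -0.6, 0.5]
width: 0.0602
gripper_force: 0.0
```

{"fn": "send_rows", "kwargs": {"targets": [{"tx":0,"ty":0,"tz":0,"spin":0,"claw":20},{"tx":0,"ty":0,"tz":0,"spin":0,"claw":10},{"tx":0,"ty":0,"tz":0,"spin":0,"claw":0},{"tx":0,"ty":0,"tz":0,"spin":0,"claw":0},{"tx":0,"ty":0,"tz":0,"spin":0,"claw":0},{"tx":0,"ty":0,"tz":0,"spin":0,"claw":0},{"tx":0,"ty":0,"tz":0,"spin":0,"claw":0},{"tx":0,"ty":0,"tz":0,"spin":0,"claw":0},{"tx":0,"ty":0,"tz":0,"spin":0,"claw":0},{"tx":0,"ty":0,"tz":0,"spin":0,"claw":0},{"tx":0,"ty":0,"tz":0,"spin":0,"claw":0},{"tx":0,"ty":0,"tz":0,"spin":0,"claw":0}]}}

```text
time: 22.18
ee_pos: [0.3064, -0.3582, 0.1269]
orientation: [0.001, 0.707, 0.707, 0.0]
ft_force: [-1.7, 1.4, 5.9]
width: 0.0046
gripper_force: 27.5
```

{"fn": "send_rows", "kwargs": {"targets": [{"tx":0,"ty":0,"tz":-8,"spin":0,"claw":0},{"tx":0,"ty":0,"tz":-20,"spin":0,"claw":0},{"tx":0,"ty":0,"tz":-40,"spin":0,"claw":0},{"tx":0,"ty":0,"tz":-65,"spin":0,"claw":0},{"tx":0,"ty":0,"tz":-90,"spin":0,"claw":0},{"tx":0,"ty":0,"tz":-115,"spin":0,"claw":0},{"tx":0,"ty":0,"tz":-135,"spin":0,"claw":0},{"tx":0,"ty":0,"tz":-150,"spin":0,"claw":0},{"tx":0,"ty":0,"tz":-150,"spin":0,"claw":0},{"tx":0,"ty":0,"tz":-150,"spin":0,"claw":0}]}}

```text
time: 23.02
ee_pos: [0.3058, -0.3578, 0.2754]
orientation: [-0.0, 0.707, 0.707, -0.0]
ft_force: [-0.5, 0.2, -4.1]
width: 0.0037
gripper_force: 30.1
```

```bash
python3 - <<'E'
from h import *
im,d,w=cloud("scene"); cv2.imwrite("pics/d1.png",im)
m=(np.hypot(w[...,0]-.39,w[...,1]+.358)<.1)&(w[...,2]>.19)&(w[...,2]<.23)&(w[...,0]>.33)
q=w[m]
# rim: top points by azimuth
a=np.arctan2(q[:,1]+.358,q[:,0]-.39)
for k in np.arange(-3,3,.5):
    s=q[(a>=k)&(a<k+.5)]
    if len(s)>3: print(round(k,1),len(s),np.round(np.percentile(s[:,2],97),4))
for n in("top","scene"):
    w=np.load(n+"0.npy"); m=(abs(w[...,2]-(.0215 if n=="top" else .019))<.008)&(np.hypot(w[...,0]-.405,w[...,1]-.366)<.12)
    print(n,m.sum(),cv2.minEnclosingCircle((w[m][:,:2]).astype(np.float32)))
E
```

```text
-2.5 56 0.2091
-2.0 37 0.2074
-1.5 30 0.2058
-1.0 46 0.2001
-0.5 52 0.2006
0.0 52 0.1998
0.5 42 0.2005
1.0 28 0.2047
1.5 31 0.2063
2.0 42 0.2086
top 4665 ((0.40233710408210754, 0.3662155568599701), 0.08842258155345917)
scene 1534 ((0.40451541543006897, 0.36835601925849915), 0.0911865308880806)
```

View pics/d1.png

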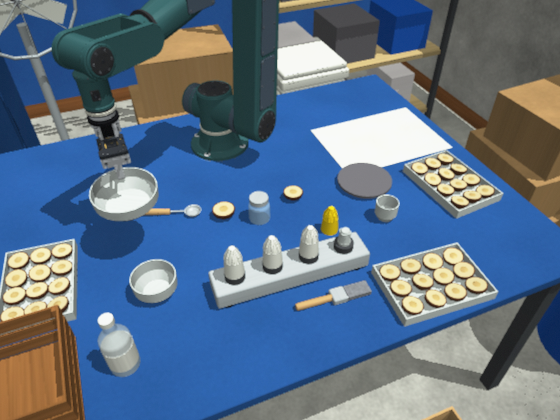

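{"fn": "send_rows", "kwargs": {"targets": [{"tx":10,"ty":0,"tz":0,"spin":0,"claw":0},{"tx":28,"ty":0,"tz":0,"spin":0,"claw":0},{"tx":50,"ty":0,"tz":0,"spin":0,"claw":0},{"tx":75,"ty":0,"tz":0,"spin":0,"claw":0},{"tx":100,"ty":0,"tz":0,"spin":0,"claw":0},{"tx":125,"ty":0,"tz":0,"spin":0,"claw":0},{"tx":150,"ty":0,"tz":0,"spin":0,"claw":0},{"tx":175,"ty":0,"tz":0,"spin":0,"claw":0},{"tx":200,"ty":0,"tz":0,"spin":0,"claw":0},{"tx":225,"ty":0,"tz":0,"spin":0,"claw":0},{"tx":250,"ty":0,"tz":0,"spin":0,"claw":0},{"tx":275,"ty":0,"tz":0,"spin":0,"claw":0},{"tx":300,"ty":0,"tz":0,"spin":0,"claw":0},{"tx":325,"ty":0,"tz":0,"spin":0,"claw":0},{"tx":350,"ty":0,"tz":0,"spin":0,"claw":0},{"tx":375,"ty":0,"tz":0,"spin":0,"claw":0},{"tx":400,"ty":0,"tz":0,"spin":0,"claw":0},{"tx":425,"ty":0,"tz":0,"spin":0,"claw":0},{"tx":450,"ty":0,"tz":0,"spin":0,"claw":0},{"tx":475,"ty":0,"tz":0,"spin":0,"claw":0}]}}

```text
time: 24.73
ee_pos: [0.3044, 0.1186, 0.2738]
orientation: [-0.001, 0.707, 0.707, -0.001]
ft_force: [0.7, -0.1, -3.0]
width: 0.0032
gripper_force: 30.1
```

{"fn": "send_rows", "kwargs": {"targets": [{"tx":25,"ty":0,"tz":0,"spin":0,"claw":0},{"tx":50,"ty":0,"tz":0,"spin":0,"claw":0},{"tx":75,"ty":3,"tz":0,"spin":0,"claw":0},{"tx":100,"ty":5,"tz":0,"spin":0,"claw":0},{"tx":125,"ty":7,"tz":0,"spin":0,"claw":0},{"tx":150,"ty":9,"tz":0,"spin":0,"claw":0},{"tx":175,"ty":11,"tz":0,"spin":0,"claw":0},{"tx":200,"ty":13,"tz":0,"spin":0,"claw":0},{"tx":225,"ty":13.5,"tz":0,"spin":0,"claw":0},{"tx":240,"ty":13.5,"tz":0,"spin":0,"claw":0},{"tx":249.5,"ty":13.5,"tz":0,"spin":0,"claw":0},{"tx":249.5,"ty":13.5,"tz":20,"spin":0,"claw":0},{"tx":249.5,"ty":13.5,"tz":45,"spin":0,"claw":0},{"tx":249.5,"ty":13.5,"tz":70,"spin":0,"claw":0},{"tx":249.5,"ty":13.5,"tz":90,"spin":0,"claw":0},{"tx":249.5,"ty":13.5,"tz":105,"spin":0,"claw":0},{"tx":249.5,"ty":13.5,"tz":115,"spin":0,"claw":0},{"tx":249.5,"ty":13.5,"tz":115,"spin":0,"claw":0},{"tx":249.5,"ty":13.5,"tz":115,"spin":0,"claw":0}]}}

```text
time: 26.32
ee_pos: [0.3191, 0.3663, 0.1601]
orientation: [-0.0, 0.707, 0.707, -0.001]
ft_force: [-0.1, -0.3, -3.6]
width: 0.0034
gripper_force: 30.1
```

{"fn": "send_rows", "kwargs": {"targets": [{"tx":0,"ty":0,"tz":4,"spin":0,"claw":0},{"tx":0,"ty":0,"tz":8,"spin":0,"claw":0},{"tx":0,"ty":0,"tz":11,"spin":0,"claw":0},{"tx":0,"ty":0,"tz":14,"spin":0,"claw":0},{"tx":0,"ty":0,"tz":14,"spin":0,"claw":0}]}}

```text
time: 26.73
ee_pos: [0.3194, 0.3679, 0.149]
orientation: [-0.001, 0.707, 0.707, 0.002]
ft_force: [-6.3, -0.2, 7.4]
width: 0.0038
gripper_force: 30.3
```

{"fn": "send_rows", "kwargs": {"targets": [{"tx":0,"ty":0,"tz":0,"spin":0,"claw":8},{"tx":0,"ty":0,"tz":0,"spin":0,"claw":30},{"tx":0,"ty":0,"tz":0,"spin":0,"claw":30},{"tx":0,"ty":0,"tz":0,"spin":0,"claw":30},{"tx":0,"ty":0,"tz":0,"spin":0,"claw":30},{"tx":0,"ty":0,"tz":-20,"spin":0,"claw":40},{"tx":0,"ty":0,"tz":-55,"spin":0,"claw":50},{"tx":0,"ty":0,"tz":-95,"spin":0,"claw":60},{"tx":0,"ty":0,"tz":-135,"spin":0,"claw":60},{"tx":-40,"ty":0,"tz":-155,"spin":0,"claw":60},{"tx":-80,"ty":10,"tz":-155,"spin":0,"claw":60},{"tx":-120,"ty":20,"tz":-155,"spin":0,"claw":60},{"tx":-160,"ty":30,"tz":-155,"spin":0,"claw":60},{"tx":-200,"ty":40,"tz":-155,"spin":0,"claw":60},{"tx":-240,"ty":50,"tz":-155,"spin":0,"claw":60},{"tx":-280,"ty":60,"tz":-155,"spin":0,"claw":60},{"tx":-320,"ty":70,"tz":-155,"spin":0,"claw":60},{"tx":-350,"ty":80,"tz":-155,"spin":0,"claw":60},{"tx":-350,"ty":80,"tz":-155,"spin":0,"claw":60}]}}

```text
time: 28.32
ee_pos: [0.4006, 0.0119, 0.3015]
orientation: [0.001, 0.71, 0.704, -0.001]
ft_force: [0.4, -0.0, -0.6]
width: 0.06
gripper_force: 0.0
```

```bash
python3 bowls.py e1
```

```text
scene bowl_large 0.92 ztop 0.0783 [0.403  0.3664] 0.0016 303
scene bowl_medium 0.64 ztop 0.0608 [ 0.5826 -0.3485] 0.0012 309
scene bowl_small 0.97 ztop 0.0612 [0.5703 0.3462] 0.0013 127
top bowl_large 0.63 ztop 0.0797 [0.3997 0.3633] 0.001 516
top bowl_medium 0.88 ztop 0.063 [ 0.5801 -0.3502] 0.001 303
top bowl_medium 0.47 ztop 0.0797 [0.4021 0.3941] 0.0054 262
top bowl_small 0.9 ztop 0.0627 [0.5668 0.3437] 0.0008 167
```

View pics/e1scene.png

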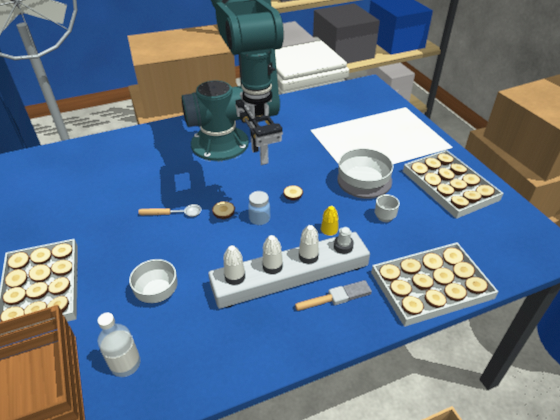

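{"fn": "send_rows", "kwargs": {"targets": [{"tx":-38,"ty":13,"tz":0,"spin":0,"claw":60},{"tx":-76,"ty":26,"tz":0,"spin":0,"claw":60},{"tx":-114,"ty":39,"tz":0,"spin":0,"claw":60},{"tx":-152,"ty":52,"tz":0,"spin":0,"claw":60},{"tx":-190,"ty":65,"tz":0,"spin":0,"claw":60},{"tx":-228,"ty":78,"tz":0,"spin":0,"claw":60},{"tx":-266,"ty":91,"tz":0,"spin":0,"claw":60},{"tx":-304,"ty":104,"tz":0,"spin":0,"claw":60},{"tx":-342,"ty":117,"tz":20,"spin":0,"claw":60},{"tx":-365.5,"ty":125.5,"tz":50,"spin":0,"claw":60},{"tx":-365.5,"ty":125.5,"tz":70,"spin":0,"claw":60},{"tx":-365.5,"ty":125.5,"tz":80,"spin":0,"claw":60},{"tx":-365.5,"ty":125.5,"tz":80,"spin":0,"claw":60},{"tx":-365.5,"ty":125.5,"tz":110,"spin":0,"claw":60},{"tx":-365.5,"ty":125.5,"tz":140,"spin":0,"claw":60},{"tx":-365.5,"ty":125.5,"tz":160,"spin":0,"claw":60},{"tx":-365.5,"ty":125.5,"tz":174,"spin":0,"claw":60},{"tx":-365.5,"ty":125.5,"tz":174,"spin":0,"claw":60},{"tx":-365.5,"ty":125.5,"tz":174,"spin":0,"claw":30},{"tx":-365.5,"ty":125.5,"tz":174,"spin":0,"claw":20}]}}

```text
time: 30.38
ee_pos: [0.5264, -0.3487, 0.1307]
orientation: [0.002, 0.707, 0.708, 0.0]
ft_force: [0.1, -0.8, -0.5]
width: 0.05
gripper_force: 0.0
```

{"fn": "send_rows", "kwargs": {"targets": [{"tx":0,"ty":0,"tz":0,"spin":0,"claw":10},{"tx":0,"ty":0,"tz":0,"spin":0,"claw":0},{"tx":0,"ty":0,"tz":0,"spin":0,"claw":0},{"tx":0,"ty":0,"tz":0,"spin":0,"claw":0},{"tx":0,"ty":0,"tz":0,"spin":0,"claw":0},{"tx":0,"ty":0,"tz":0,"spin":0,"claw":0},{"tx":0,"ty":0,"tz":0,"spin":0,"claw":0},{"tx":0,"ty":0,"tz":0,"spin":0,"claw":0},{"tx":0,"ty":0,"tz":0,"spin":0,"claw":0}]}}

```text
time: 31.13
ee_pos: [0.5265, -0.3508, 0.13]
orientation: [0.004, 0.708, 0.707, 0.0]
ft_force: [2.0, -2.5, 3.3]
width: 0.0048
gripper_force: 29.2
```

{"fn": "send_rows", "kwargs": {"targets": [{"tx":0,"ty":0,"tz":-8,"spin":0,"claw":0},{"tx":0,"ty":0,"tz":-25,"spin":0,"claw":0},{"tx":0,"ty":0,"tz":-50,"spin":0,"claw":0},{"tx":0,"ty":-15,"tz":-75,"spin":0,"claw":0},{"tx":0,"ty":-35,"tz":-100,"spin":0,"claw":0},{"tx":0,"ty":-60,"tz":-125,"spin":0,"claw":0},{"tx":10,"ty":-85,"tz":-145,"spin":0,"claw":0},{"tx":30,"ty":-110,"tz":-160,"spin":0,"claw":0},{"tx":55,"ty":-130,"tz":-160,"spin":0,"claw":0},{"tx":80,"ty":-145,"tz":-160,"spin":0,"claw":0},{"tx":110,"ty":-155,"tz":-160,"spin":0,"claw":0},{"tx":140,"ty":-165,"tz":-160,"spin":0,"claw":0},{"tx":170,"ty":-175,"tz":-160,"spin":0,"claw":0},{"tx":200,"ty":-180,"tz":-160,"spin":0,"claw":0},{"tx":230,"ty":-180,"tz":-160,"spin":0,"claw":0},{"tx":260,"ty":-180,"tz":-160,"spin":0,"claw":0},{"tx":290,"ty":-180,"tz":-160,"spin":0,"claw":0},{"tx":320,"ty":-180,"tz":-160,"spin":0,"claw":0},{"tx":350,"ty":-180,"tz":-160,"spin":0,"claw":0},{"tx":380,"ty":-180,"tz":-160,"spin":0,"claw":0}]}}

```text
time: 32.8
ee_pos: [0.3432, 0.033, 0.2863]
orientation: [-0.002, 0.707, 0.707, -0.002]
ft_force: [1.1, -0.2, -1.7]
width: 0.0041
gripper_force: 30.4
```

{"fn": "send_rows", "kwargs": {"targets": [{"tx":30,"ty":0,"tz":0,"spin":0,"claw":0},{"tx":60,"ty":0,"tz":0,"spin":0,"claw":0},{"tx":90,"ty":0,"tz":0,"spin":0,"claw":0},{"tx":120,"ty":0,"tz":0,"spin":0,"claw":0},{"tx":150,"ty":0,"tz":0,"spin":0,"claw":0},{"tx":180,"ty":0,"tz":0,"spin":0,"claw":0},{"tx":210,"ty":0,"tz":0,"spin":0,"claw":0},{"tx":240,"ty":0,"tz":0,"spin":0,"claw":0},{"tx":270,"ty":0,"tz":0,"spin":0,"claw":0},{"tx":300,"ty":0,"tz":0,"spin":0,"claw":0},{"tx":320,"ty":0,"tz":0,"spin":0,"claw":0},{"tx":334,"ty":0,"tz":0,"spin":0,"claw":0},{"tx":334,"ty":0,"tz":10,"spin":0,"claw":0},{"tx":334,"ty":0,"tz":25,"spin":0,"claw":0},{"tx":334,"ty":0,"tz":45,"spin":0,"claw":0},{"tx":334,"ty":0,"tz":60,"spin":0,"claw":0},{"tx":334,"ty":0,"tz":70,"spin":0,"claw":0},{"tx":334,"ty":0,"tz":70,"spin":0,"claw":0},{"tx":334,"ty":0,"tz":70,"spin":0,"claw":0}]}}

```text
time: 34.38
ee_pos: [0.3448, 0.3643, 0.2169]
orientation: [-0.0, 0.707, 0.707, -0.001]
ft_force: [0.8, -0.1, -1.2]
width: 0.0043
gripper_force: 30.3
```

```bash
python3 - <<'E'
from h import *
im,d,w=cloud("scene"); cv2.imwrite("pics/f1.png",cv2.resize(im[100:240,280:450],None,fx=4,fy=4))
q=w[(np.hypot(w[...,0]-.4,w[...,1]-.365)<.07)&(w[...,2]>.12)&(w[...,2]<.23)&(w[...,0]>.36)]
print(len(q),np.round(np.percentile(q[:,2],[1,50,99]),3),np.round([q.min(0),q.max(0)],3))
E
```

```text
560 [0.12  0.14  0.229] [[0.36  0.311 0.12 ]
 [0.461 0.429 0.23 ]]
```

View pics/f1.png

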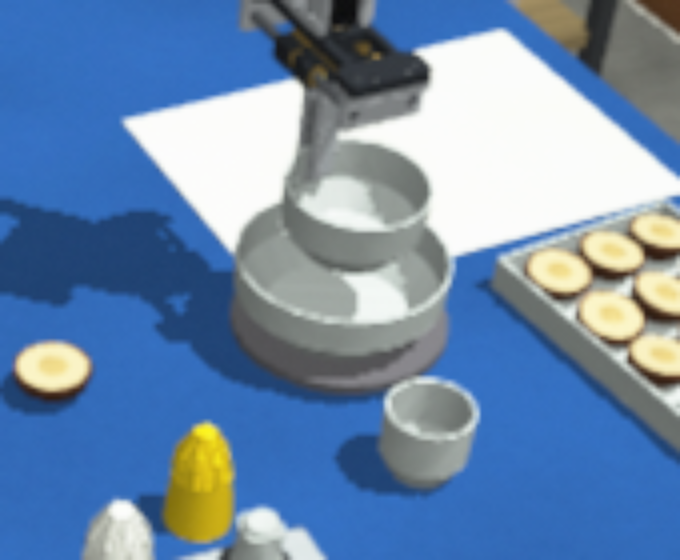

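{"fn": "send_rows", "kwargs": {"targets": [{"tx":0,"ty":0,"tz":12,"spin":0,"claw":0},{"tx":0,"ty":0,"tz":25,"spin":0,"claw":0},{"tx":0,"ty":0,"tz":38,"spin":0,"claw":0},{"tx":0,"ty":0,"tz":48,"spin":0,"claw":0},{"tx":0,"ty":0,"tz":55,"spin":0,"claw":0},{"tx":0,"ty":0,"tz":59,"spin":0,"claw":0},{"tx":0,"ty":0,"tz":62,"spin":0,"claw":0},{"tx":0,"ty":0,"tz":62,"spin":0,"claw":0}]}}

```text
time: 35.1
ee_pos: [0.3447, 0.3655, 0.1569]
orientation: [-0.0, 0.707, 0.707, 0.0]
ft_force: [-2.4, -2.2, 3.8]
width: 0.0039
gripper_force: 30.5
```

{"fn": "send_rows", "kwargs": {"targets": [{"tx":0,"ty":0,"tz":2,"spin":0,"claw":0},{"tx":0,"ty":0,"tz":3,"spin":0,"claw":0},{"tx":0,"ty":0,"tz":3,"spin":0,"claw":7},{"tx":0,"ty":0,"tz":3,"spin":0,"claw":12},{"tx":0,"ty":0,"tz":3,"spin":0,"claw":12},{"tx":0,"ty":0,"tz":3,"spin":0,"claw":12},{"tx":0,"ty":0,"tz":-5,"spin":0,"claw":12},{"tx":0,"ty":0,"tz":-20,"spin":0,"claw":12},{"tx":0,"ty":0,"tz":-45,"spin":0,"claw":20},{"tx":0,"ty":0,"tz":-80,"spin":0,"claw":40},{"tx":0,"ty":0,"tz":-120,"spin":0,"claw":50},{"tx":-40,"ty":0,"tz":-140,"spin":0,"claw":50},{"tx":-80,"ty":10,"tz":-140,"spin":0,"claw":50},{"tx":-120,"ty":20,"tz":-140,"spin":0,"claw":50},{"tx":-160,"ty":30,"tz":-140,"spin":0,"claw":50},{"tx":-200,"ty":40,"tz":-140,"spin":0,"claw":50},{"tx":-200,"ty":40,"tz":-140,"spin":0,"claw":50}]}}

```text
time: 36.52
ee_pos: [0.3867, 0.1594, 0.2966]
orientation: [0.002, 0.711, 0.704, -0.0]
ft_force: [0.7, 0.2, 0.3]
width: 0.0499
gripper_force: 0.0
```

```bash
python3 bowls.py g1; python3 -c "
import cv2
a=cv2.imread('pics/g1scene.png')[100:250,280:450];cv2.imwrite('pics/g1c.png',cv2.resize(a,None,fx=4,fy=4))"
```

```text
scene bowl_large 0.98 ztop 0.0841 [0.4072 0.3567] 0.0151 290
scene bowl_large 0.54 ztop 0.1663 [ 0.734  -0.1158] 0.004 62
scene bowl_medium 0.72 ztop 0.0857 [0.4011 0.367 ] 0.0018 223
scene bowl_small 0.86 ztop 0.0609 [0.5703 0.346 ] 0.0013 135
scene bowl_small 0.5 ztop 0.0842 [0.3732 0.3792] 0.0093 133
top bowl_large 0.76 ztop 0.5862 [0.4139 0.4052] 0 0
top bowl_large 0.5 ztop 0.1505 [ 0.6015 -0.0053] 0.0075 123
top bowl_medium 0.71 ztop 0.5909 [0.3939 0.4019] 0 0
top bowl_small 0.82 ztop 0.0625 [0.5668 0.3438] 0.001 171
```

View pics/g1c.png

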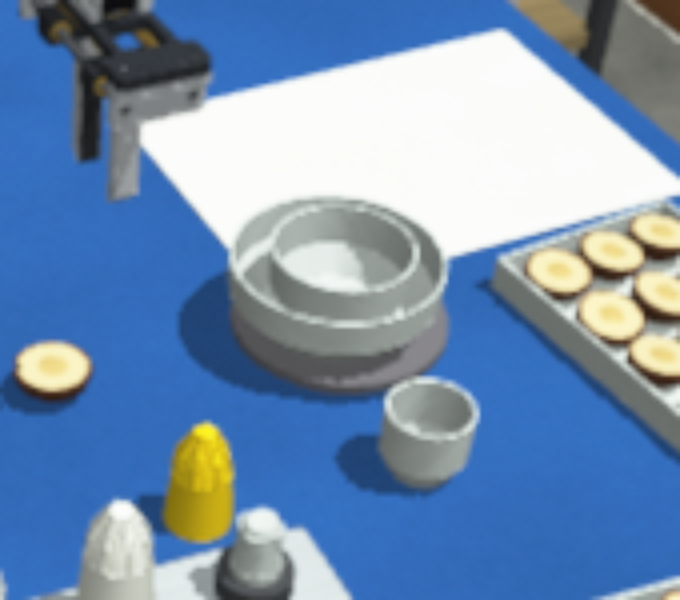

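{"fn": "send_rows", "kwargs": {"targets": [{"tx":25,"ty":25,"tz":0,"spin":0,"claw":36},{"tx":55,"ty":50,"tz":0,"spin":0,"claw":36},{"tx":85,"ty":75,"tz":0,"spin":0,"claw":36},{"tx":115,"ty":100,"tz":0,"spin":0,"claw":36},{"tx":145,"ty":125,"tz":0,"spin":0,"claw":36},{"tx":170,"ty":145,"tz":20,"spin":0,"claw":36},{"tx":180,"ty":151,"tz":40,"spin":0,"claw":36},{"tx":180,"ty":151,"tz":65,"spin":0,"claw":36},{"tx":180,"ty":151,"tz":75,"spin":0,"claw":36},{"tx":180,"ty":151,"tz":75,"spin":0,"claw":36},{"tx":180,"ty":151,"tz":75,"spin":0,"claw":36},{"tx":180,"ty":151,"tz":100,"spin":0,"claw":36},{"tx":180,"ty":151,"tz":130,"spin":0,"claw":36},{"tx":180,"ty":151,"tz":150,"spin":0,"claw":36},{"tx":180,"ty":151,"tz":165,"spin":0,"claw":36},{"tx":180,"ty":151,"tz":165,"spin":0,"claw":36},{"tx":180,"ty":151,"tz":165,"spin":0,"claw":36}]}}

```text
time: 38.33
ee_pos: [0.5364, 0.3453, 0.1323]
orientation: [0.0, 0.707, 0.707, 0.001]
ft_force: [-0.1, -0.6, -0.0]
width: 0.0359
gripper_force: 0.0
```

{"fn": "send_rows", "kwargs": {"targets": [{"tx":0,"ty":0,"tz":0,"spin":0,"claw":20},{"tx":0,"ty":0,"tz":0,"spin":0,"claw":10},{"tx":0,"ty":0,"tz":0,"spin":0,"claw":0},{"tx":0,"ty":0,"tz":0,"spin":0,"claw":0},{"tx":0,"ty":0,"tz":0,"spin":0,"claw":0},{"tx":0,"ty":0,"tz":0,"spin":0,"claw":0},{"tx":0,"ty":0,"tz":0,"spin":0,"claw":0},{"tx":0,"ty":0,"tz":0,"spin":0,"claw":0},{"tx":0,"ty":0,"tz":0,"spin":0,"claw":0}]}}

```text
time: 39.08
ee_pos: [0.5365, 0.3457, 0.1319]
orientation: [0.0, 0.707, 0.707, 0.001]
ft_force: [-0.3, 1.7, 5.6]
width: 0.0052
gripper_force: 28.3
```

{"fn": "send_rows", "kwargs": {"targets": [{"tx":0,"ty":0,"tz":-10,"spin":0,"claw":0},{"tx":0,"ty":0,"tz":-30,"spin":0,"claw":0},{"tx":0,"ty":0,"tz":-55,"spin":0,"claw":0},{"tx":0,"ty":0,"tz":-80,"spin":0,"claw":0},{"tx":0,"ty":0,"tz":-105,"spin":0,"claw":0},{"tx":0,"ty":-10,"tz":-120,"spin":0,"claw":0},{"tx":3,"ty":-30,"tz":-120,"spin":0,"claw":0},{"tx":6,"ty":-55,"tz":-120,"spin":0,"claw":0},{"tx":9,"ty":-80,"tz":-120,"spin":0,"claw":0},{"tx":12,"ty":-105,"tz":-120,"spin":0,"claw":0},{"tx":15,"ty":-130,"tz":-120,"spin":0,"claw":0},{"tx":18,"ty":-150,"tz":-120,"spin":0,"claw":0},{"tx":21,"ty":-165,"tz":-120,"spin":0,"claw":0},{"tx":21,"ty":-165,"tz":-120,"spin":0,"claw":0},{"tx":21,"ty":-165,"tz":-120,"spin":0,"claw":0},{"tx":21,"ty":-165,"tz":-120,"spin":0,"claw":0}]}}

```text
time: 40.42
ee_pos: [0.3715, 0.3661, 0.2505]
orientation: [0.0, 0.707, 0.707, -0.0]
ft_force: [0.1, 0.8, -1.2]
width: 0.005
gripper_force: 28.1
```

```bash
python3 bowls.py i1; python3 -c "
import cv2
a=cv2.imread('pics/i1scene.png')[100:250,280:450];cv2.imwrite('pics/i1c.png',cv2.resize(a,None,fx=4,fy=4))"
```

```text
scene bowl_large 0.8 ztop 0.1431 [0.3587 0.4073] 0.004 38
scene bowl_large 0.19 ztop 0.1196 [ 7.556e-01 -3.000e-04] 0.0019 45
scene bowl_medium 0.95 ztop 0.1448 [0.3838 0.3837] 0.0018 65
scene bowl_small 0.58 ztop 0.1891 [0.3623 0.387 ] 0.0034 37
scene bowl_small 0.51 ztop 0.1652 [ 0.6829 -0.1315] 0.0039 71
top bowl_large 0.83 ztop 0.4713 [0.2839 0.3305] 0.0004 56
top bowl_large 0.18 ztop 0.2658 [0.3865 0.4102] 0.0022 58
top bowl_medium 0.96 ztop 0.2622 [0.3904 0.3755] 0.0029 44
top bowl_small 0.58 ztop 0.3472 [0.3748 0.3625] 0.0013 37
```

View pics/i1c.png

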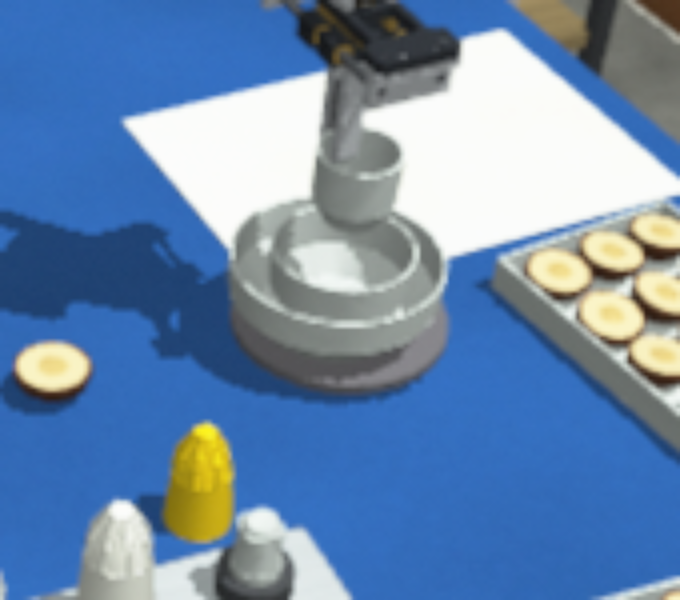

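{"fn": "send_rows", "kwargs": {"targets": [{"tx":0,"ty":0,"tz":15,"spin":0,"claw":0},{"tx":0,"ty":0,"tz":35,"spin":0,"claw":0},{"tx":0,"ty":0,"tz":52,"spin":0,"claw":0},{"tx":0,"ty":0,"tz":65,"spin":0,"claw":0},{"tx":0,"ty":0,"tz":75,"spin":0,"claw":0},{"tx":0,"ty":0,"tz":82,"spin":0,"claw":0},{"tx":0,"ty":0,"tz":86,"spin":0,"claw":0},{"tx":0,"ty":0,"tz":88,"spin":0,"claw":0},{"tx":0,"ty":0,"tz":88,"spin":0,"claw":0}]}}

```text
time: 41.57
ee_pos: [0.3713, 0.3664, 0.1631]
orientation: [-0.0, 0.707, 0.707, 0.0]
ft_force: [-0.5, 0.9, -0.8]
width: 0.005
gripper_force: 28.1
```

{"fn": "send_rows", "kwargs": {"targets": [{"tx":0,"ty":0,"tz":2,"spin":0,"claw":0},{"tx":0,"ty":0,"tz":3,"spin":0,"claw":0},{"tx":0,"ty":0,"tz":3,"spin":0,"claw":0}]}}

```text
time: 41.82
ee_pos: [0.3713, 0.3669, 0.162]
orientation: [-0.0, 0.707, 0.707, 0.001]
ft_force: [-2.8, -0.2, 6.0]
width: 0.0052
gripper_force: 28.4
```

Contact. Release slightly and withdraw.

{"fn": "send_rows", "kwargs": {"targets": [{"tx":0,"ty":0,"tz":3,"spin":0,"claw":7},{"tx":0,"ty":0,"tz":3,"spin":0,"claw":11},{"tx":0,"ty":0,"tz":3,"spin":0,"claw":11},{"tx":0,"ty":0,"tz":3,"spin":0,"claw":11},{"tx":0,"ty":0,"tz":-5,"spin":0,"claw":11},{"tx":0,"ty":0,"tz":-20,"spin":0,"claw":11},{"tx":0,"ty":0,"tz":-45,"spin":0,"claw":11},{"tx":0,"ty":0,"tz":-80,"spin":0,"claw":30},{"tx":0,"ty":0,"tz":-120,"spin":0,"claw":50},{"tx":-40,"ty":0,"tz":-140,"spin":0,"claw":50},{"tx":-80,"ty":-10,"tz":-140,"spin":0,"claw":50},{"tx":-120,"ty":-20,"tz":-140,"spin":0,"claw":50},{"tx":-160,"ty":-30,"tz":-140,"spin":0,"claw":50},{"tx":-200,"ty":-40,"tz":-140,"spin":0,"claw":50},{"tx":-240,"ty":-40,"tz":-140,"spin":0,"claw":50},{"tx":-280,"ty":-40,"tz":-140,"spin":0,"claw":50},{"tx":-320,"ty":-40,"tz":-140,"spin":0,"claw":50},{"tx":-320,"ty":-40,"tz":-140,"spin":0,"claw":50},{"tx":-320,"ty":-40,"tz":-140,"spin":0,"claw":50}]}}

```text
time: 43.4
ee_pos: [0.3311, 0.0441, 0.3004]
orientation: [0.001, 0.71, 0.705, 0.001]
ft_force: [0.5, 0.6, -0.2]
width: 0.0503
gripper_force: 0.0
```

```bash
python3 bowls.py j1; python3 tip.py j2 2>&1|grep scene; python3 -c "
import cv2
a=cv2.imread('pics/j1scene.png')[100:300,200:450];cv2.imwrite('pics/j1c.png',cv2.resize(a,None,fx=3,fy=3))
a=cv2.imread('pics/j1top.png')[180:350,40:210];cv2.imwrite('pics/j1t.png',cv2.resize(a,None,fx=3,fy=3))"
```

```text
scene bowl_large 0.88 ztop 0.0842 [0.4057 0.3584] 0.0188 237
scene bowl_large 0.53 ztop 0.1184 [ 0.7568 -0.0018] 0.0027 49
scene bowl_medium 0.86 ztop 0.0893 [0.4014 0.3658] 0.0055 247
scene bowl_small 0.8 ztop 0.0911 [0.4064 0.3678] 0.0022 164
top bowl_large 0.92 ztop 0.0865 [0.4003 0.3572] 0.0227 557
top bowl_medium 0.64 ztop 0.0917 [0.3981 0.3636] 0.0023 419
top bowl_small 0.65 ztop 0.0929 [0.4024 0.3645] 0.001 187
scene (0.662, -0.159) top z 0.1717 [ 0.6654 -0.1577  0.1698] [ 0.6624 -0.1576] 0.0007 250
scene (0.6666, -0.0587) top z 0.1702 [ 0.6695 -0.0592  0.1683] [ 0.6672 -0.0576] 0.0007 246
scene (0.6712, 0.041) top z 0.1694 [0.6727 0.0429 0.1677] [0.6716 0.0424] 0.0009 229
```

View pics/j1c.png

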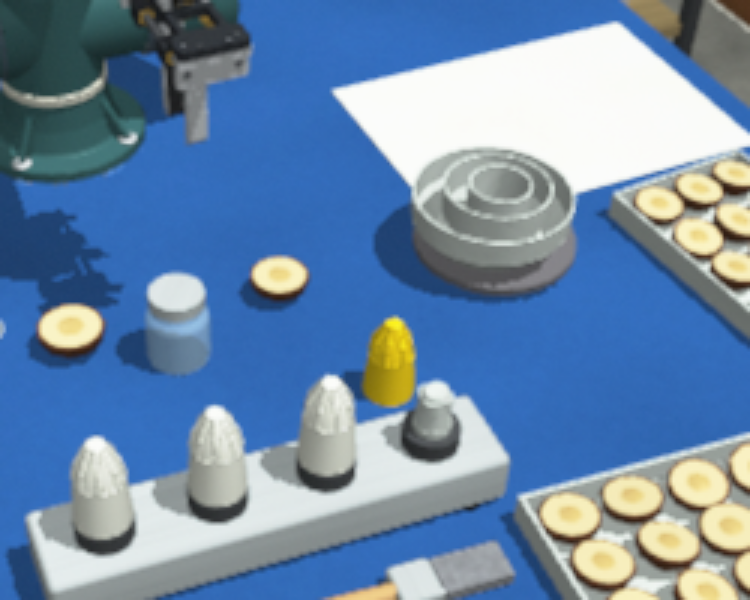

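View pics/j1t.png

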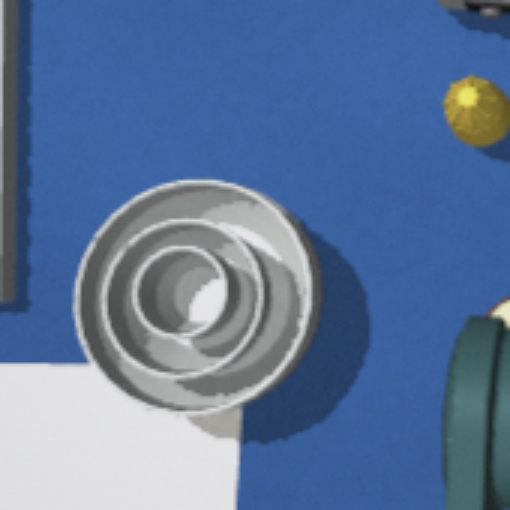

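```bash
python3 - <<'E'
from h import *
for n,o in(("top",.003),("scene",.0015)):
    im,d,w=cloud(n); r=np.hypot(w[...,0]-.4,w[...,1]-.358); z=w[...,2]-o
    q=w[(r>.074)&(r<.1)&(z>.073)&(z<.088)]
    s=least_squares(lambda p:np.hypot(q[:,0]-p[0],q[:,1]-p[1])-.0843,[.4,.358],loss="soft_l1",f_scale=.0015).x
    t=q[q[:,2]-o>.077]; A=np.c_[t[:,:2]-s,np.ones(len(t))]; print(n,len(q),np.round(s,4),np.round(np.linalg.lstsq(A,t[:,2]-o,rcond=None)[0],4))
print(monitor.get_state()["time"])
E
```

```text
top 481 [0.4002 0.3584] [0.0003 0.001  0.0795]
scene 223 [0.4028 0.3611] [0.0042 0.0038 0.0788]
44.0
```

L is level and sits about 7 mm off the stand centre. Everything is within tolerance.

```bash
python3 -c "
from plant import bot
print(bot.finish_job())"
```

```text
the job is handed in; nothing more can be done
None
```

I handed the job in at about 44 s: the three white reamers are pressed home on spindles 1–3, the bowls are nested in size order on the stand, and the jar is still standing. By my last camera measurements everything was within tolerance (large bowl level, about 7 mm off the stand's centre), but the hand-in returned no verdict.

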